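# Tip the honey dipper out of its bamboo tube

### The arm

A 6-joint arm with a two-finger parallel gripper is mounted at the origin on the work surface. World frame = base frame: x ahead of the robot, y to its left, z up, the work surface at z = 0. Lengths are in m, angles in rad, forces in N, time in s.
With the tool pointing down it reaches from about 0.35 to 0.975 m from the base axis. Payload 4.9 kg.
Tool frame: the origin (TCP) lies at the very end of the fingers, on their centre line; the grasp point (between the pads) lies 19 mm behind it (ctrl.pinch_z is the distance from the TCP to the grasp point, in m); z points along the fingers, y is the direction in which the jaws open and shut (so a half turn about z gives the same grasp; the last joint's range is limited). The gripper opens to 85 mm and grips with 20 to 120 N. Pads are 22 mm wide; open, the fingers measure 114 mm over their backs; the gripper's body (76 mm by 85 mm) begins 54 mm behind the grasp point. The pads swing forward as they close: fully open they stand 13 mm farther back than shut.
Start: joints at [-1.235, 0.053, 1.613, -0, 1.476, -0.119], TCP at [0.275, -0.561, 0.231] pointing down, gripper open.
Joint ranges: [-3.01, 3.01], [-1.01, 2.22], [0.06, 2.58], [-1.02, 4.17], [0.09, 2.62], [-3.14, 3.14]. Speed limits (rad/s): [2.57, 2.57, 3.14, 3.14, 3.14, 3.14].

### API

Orientations are given as a rotation vector (axis times angle).
In Python, from station import ctrl gives the robot as it stands.
- The arm moves only by the tool carry_out, never from a script. Its argument "series" is a list of rows, each a list of 7 numbers: the shift along the world's x, y, z each as a share of 0.025 m, from -1 to 1, then the turn, a rotation vector about the world's x, y, z each as a share of 0.1 rad, from -1 to 1, then the opening, from 0 (shut) to 1 (fully open). A call has 1 to 12 rows; each row shifts and turns the commanded pose from where the row before left it; what a row does not reach is not made up. A row lasts 1/10 s, in which the tool goes at most 50 mm and 8.59 degrees, less where a joint would pass 70% of its speed; a pose out of reach is approached as far as the arm can. A call with a number of a shift or a turn outside -1 to 1 is refused whole. A call with a gripper value outside its range is refused whole. The fingers move at their own pace and stop on an object; "grip_force" is the grip in N (left out, the last holds). Time passes only in rows, so rows that do not move let the fingers close. It gives the time, the measured TCP pose, the force and the opening at its end, in the units of the state.
- ctrl.get_obs(): the state, without advancing time (a new reading comes with each control period).
- ctrl.get_image(name): name is "side" or "top" or "wrist"; returns a dict with "frame" (420x560x3 uint8, blue, green, red), "fx", "fy", "cx", "cy" (pixels), "R" (3x3) and "t" (3): a world point X has camera coordinates R X + t; the wrist camera has in their place "hand_eye" (4x4, takes a point from camera to tool coordinates, whose origin is the TCP and whose axes are the flange's). Camera axes: x right, y down, z forward; pixel columns grow to the right and rows downward; lengths in m; the calibration is good to about 2 mm. A picture is of the moment at which its call begins: read the wrist's pose just before it. There is no depth.
- ctrl.finish_job(): hands the job in, once; it reports no verdict.
Trained networks look in a picture, given as the dict that the camera call returned (one of the last four; its "shot" number tells which), for a name from the list of things; names that differ only in an ending like _2 or _b are one class to them, and where a whole thing is asked for, a point or a joint stands for the part that bears it (a point fixed in the world has none). Each returns a list of dicts, best first, with "p" (0 to 1); they miss things now and then, are a little off and sometimes report something else, mostly with a low value. They report only what shows in the picture. A call takes as long as a camera call.
- ctrl.trace(picture, name): "mask" (420x560 bool, what is visible of it) and "rect" ([left, top, width, height] as shares, 0 to 1, of the picture: columns of its width, rows of its height, round what is visible of it).
- ctrl.mark_of(picture, name): "position" ([column, row] as shares, 0 to 1, of the picture: columns of its width, rows of its height: a listed point, or the origin of a listed thing).
The state is a dict: "t": time; "q": joint angles; "dq": joint speeds; "effort": joint torques, N m; "tool_pos": TCP position; "tool_rot": TCP orientation; "contact_force": force on the tool from outside, world axes, zero at the start; "wrist_torque": the same for the moment, N m; "opening": finger opening in m.
Only numpy, scipy, OpenCV 4.12 (cv2) and the standard library are available. Lean on these libraries where they do the work, as an engineer would, in place of code of your own. Each camera call takes 0.05 s, during which the arm holds its last target.

### The job

Get a honey dipper ready for the tasting: tip the bamboo tube on its stand, mouth downwards, so that the wooden dipper inside slides out onto the wire rest. Then take the dipper by its exposed handle, draw it out and lay it flat in the oblong wooden tray, without dropping it from a height.

Things in the scene. Friction and masses are not known exactly. Their poses are not given: they have to be found in the camera images.
- tube (a joint): Tilt of the bamboo tube, rad: 0 = level (start), 0.42 = mouth fully down, its stop. Level pivot across the tube's axis, 85 mm behind the mouth, between cheeks 80 mm apart outside. Stiff, so it stays where left; pressing 2 to 5 N down on top of the tube near its mouth tips it. Waxed inside: beyond 0.35 the dipper slides out by itself in a second.
- tube_mouth (a point): Centre of the tube's open mouth (outside 42 mm, inside 35 mm diameter; tube 210 mm long); tilts with it. x out of the mouth, y level across, z up square to the tube. In front of it two wires, 12 mm wide over both, tops at z -18 mm, run out to x 100 mm, where a stop (top z -12 mm) catches the handle: lift that 8 mm or more along z to clear it.
- dipper (a point): Wooden honey dipper, 180 mm long, 30 g; point on its axis, half-way. x towards the handle end (+90 mm). Handle: round, 14 mm; grooved head: 22 mm diameter, 34 mm long, at -90 mm. Starts wholly inside the tube, handle towards the mouth. Slid out, some 95 mm of handle lies bare on the wires, its axis 12 mm below the tube's axis.
- tray (a point): Centre of the inner floor (6 mm above the table) of the oblong wooden tray: outside 250 x 140 x 18 mm, rim 6 mm thick, fixed. x along its length, z up. The round terracotta plate near it is not meant.

How it is judged:
By the outcome, as a careful person would: the job done as asked, in the order asked, and still so for the second after the job is handed in, with the robot touching nothing.
It also fails if it takes over 54 s, if anything falls off the work surface, if the arm or the gripper's body presses on something with over 40 N, if the wrist force passes 120 N, or if a joint passes its speed limit or range.

## Working session

There is one attempt and no reset: what is moved stays moved. The work goes in short steps, Python scripts to look and compute and a tool call to move; the robot and the scene stay as the last step left them, time stands still between calls to the robot, and variables do not carry over. Pictures are saved under pics/ and viewed, and the job is handed in when it is done.

Besides the shell and the picture viewer there is one more tool, called after "Call:" as name(argument=value, ...), one argument or row to a line, values as JSON. carry_out: Moves the arm, as the interface text tells. Shift numbers are shares of 0.025 m and turn numbers shares of 0.1 rad, none past 1 either way. Its arguments: {"type":"object","properties":{"series":{"type":"array"},"grip_force":{"type":"number"}},"required":["series"]}

```bash
ls; mkdir -p pics; python3 - <<'E'
from station import ctrl
import cv2
o=ctrl.get_obs();print(o['t'],o['tool_pos'],o['tool_rot'],o['opening'],ctrl.pinch_z)
for n in ['top','side']:
    p=ctrl.get_image(n);cv2.imwrite(f'pics/{n}0.png',p['frame'])
    print(n,p['fx'],p['cx'],p['cy'],p['R'],p['t'])
    for k in ['tube','tube_mouth','dipper','tray']:
        print(k,[(round(d['p'],2),d['position'][0]*560,d['position'][1]*420) for d in ctrl.mark_of(p,k)][:3])
        print('  tr',[(round(d['p'],2),d['rect']) for d in ctrl.trace(p,k)][:3])
print(ctrl.get_obs()['t'])
E
```

```text
pics
0.0 [ 0.27435592 -0.56089244  0.23005607] [-3.05876206e+00 -7.07767622e-01  3.29887762e-04] 0.08565812946036967 0.0187
top 422.788370675655 277.7612998996427 203.45750444008272 [[ 0.00869121 -0.99995624  0.00346221]
 [-0.99629163 -0.00895564 -0.08557325]
 [ 0.08560051 -0.00270563 -0.99632587]] [-0.025042    0.51072009  0.95223274]Traceback (most recent call last):
  File "<stdin>", line 8, in <module>
ValueError: it knows: dipper, tray, tube_mouth
```

```bash
cat > h.py <<'E'
from station import ctrl
import cv2,numpy as np
def look(n,tag,names=('tube_mouth','dipper','tray'),tr=True):
    p=ctrl.get_image(n);cv2.imwrite(f'pics/{n}{tag}.png',p['frame']);r={}
    for k in names:
        m=[(round(d['p'],2),np.round([d['position'][0]*560,d['position'][1]*420],1)) for d in ctrl.mark_of(p,k)][:3]
        print(n,k,m); r[k]=m
    return p,r
def ray(p,uv):
    R=np.array(p['R']);t=np.array(p['t'])
    d=R.T@np.array([(uv[0]-p['cx'])/p['fx'],(uv[1]-p['cy'])/p['fy'],1]);return -R.T@t,d
def atz(p,uv,z):
    c,d=ray(p,uv);return c+d*(z-c[2])/d[2]
def tri(p1,u1,p2,u2):
    c1,d1=ray(p1,u1);c2,d2=ray(p2,u2)
    s=np.linalg.lstsq(np.c_[d1,-d2],c2-c1,rcond=None)[0]
    a=c1+s[0]*d1;b=c2+s[1]*d2
    return (a+b)/2,np.linalg.norm(a-b)
def proj(p,X):
    c=np.array(p['R'])@X+np.array(p['t']);return np.array([c[0]/c[2]*p['fx']+p['cx'],c[1]/c[2]*p['fy']+p['cy']])
E
python3 - <<'E'
from h import *
a,ra=look('top','0');b,rb=look('side','0')
print(b['R'],b['t'],b['fx'])
for k in ra:
    if ra[k] and rb[k]: print(k,tri(a,ra[k][0][1],b,rb[k][0][1]))
print(atz(a,ra['tray'][0][1],.006) if ra['tray'] else 0)
print(ctrl.get_obs()['t'])
E
```

```text
top tube_mouth [(0.73, array([212.4, 180.9]))]
top dipper []
top tray [(0.82, array([365.1, 244.4]))]
side tube_mouth [(0.97, array([285.5, 161.9]))]
side dipper []
side tray [(0.92, array([243.6, 335.8]))]
[[ 0.99386492 -0.10853315  0.02128578]
 [-0.05430449 -0.64652107 -0.76096092]
 [ 0.09635119  0.75513645 -0.64844845]] [-0.51800722  0.11757733  0.8873192 ] 386.7582956614119
tube_mouth (array([0.53732098, 0.1083016 , 0.17117871]), np.float64(0.007834400228530028))
tray (array([ 0.41768757, -0.22763136, -0.00936349]), np.float64(0.0015575873840547154))
[ 0.41860521 -0.2243958   0.006     ]
0.45
```

View pics/top0.png

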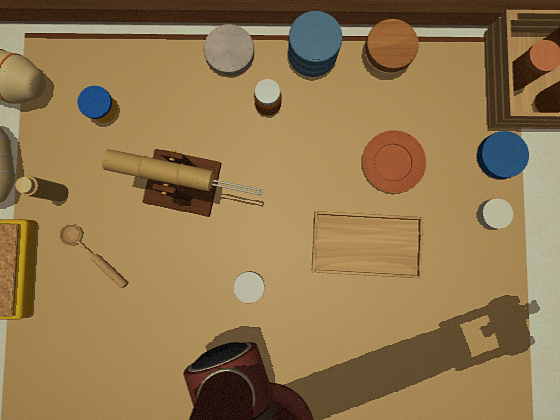

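View pics/side0.png

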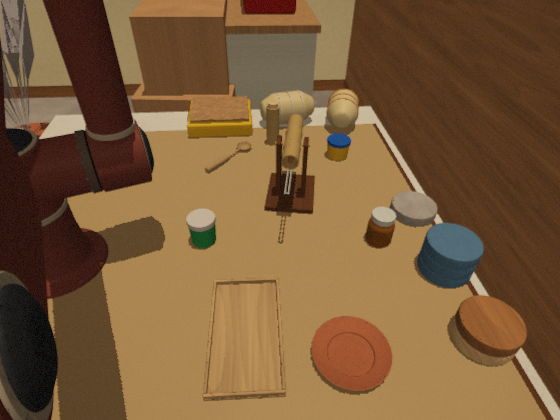

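```bash
python3 - <<'E'
from h import *
a,ra=look('top','1',('tube_mouth',));b,rb=look('side','1',('tube_mouth',))
out={}
for n,p in (('top',a),('side',b)):
    for k in ('tube_mouth','tray'):
        T=ctrl.trace(p,k)
        for d in T[:2]:
            m=d['mask'].astype(np.uint8);ys,xs=np.nonzero(m)
            r=cv2.minAreaRect(np.c_[xs,ys].astype(np.float32)); print(n,k,round(d['p'],2),m.sum(),np.round(cv2.boxPoints(r),1).tolist())
    np.savez(f'cal_{n}.npz',**{k:np.array(p[k]) for k in('R','t','fx','fy','cx','cy')})
    x,y=(90,130) if n=='top' else (240,100)
    c=p['frame'][y:y+100 if n=='top' else y+150,x:x+190 if n=='top' else x+100]
    f=4 if n=='top' else 4
    im=cv2.resize(c,None,fx=f,fy=f,interpolation=cv2.INTER_CUBIC); cv2.imwrite(f'pics/{n}1z.png',im)
E
```

```text
top tube_mouth [(0.85, array([211.5, 180.7]))]
side tube_mouth [(0.96, array([285.5, 162.6]))]
top tube_mouth 0.86 2637 [[99.19999694824219, 168.89999389648438], [104.19999694824219, 146.10000610351562], [264.0, 180.8000030517578], [259.0, 203.60000610351562]]
top tray 0.73 6721 [[310.3999938964844, 272.3999938964844], [314.0, 209.8000030517578], [423.8999938964844, 216.10000610351562], [420.29998779296875, 278.79998779296875]]
side tube_mouth 0.91 954 [[276.70001220703125, 192.60000610351562], [287.29998779296875, 112.69999694824219], [304.70001220703125, 115.0], [294.0, 194.89999389648438]]
side tray 0.56 8890 [[196.8000030517578, 280.6000061035156], [279.0, 276.29998779296875], [285.29998779296875, 396.5], [203.10000610351562, 400.79998779296875]]
```

View pics/top1z.png

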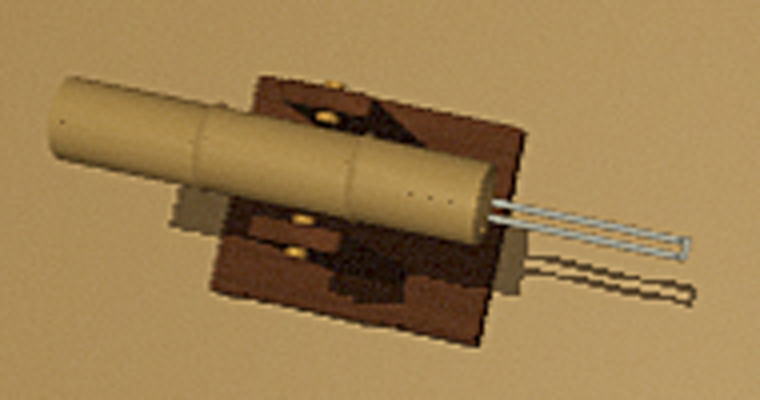

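View pics/side1z.png

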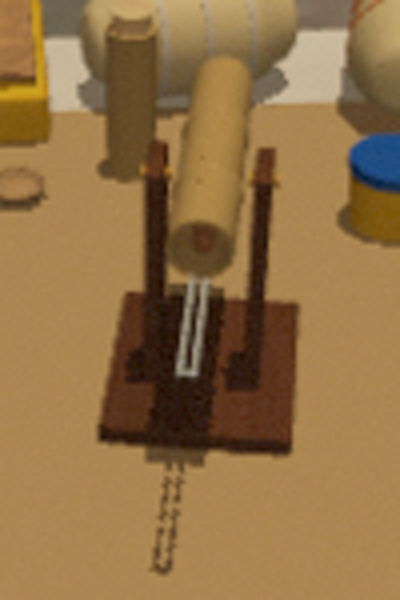

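```bash
cat > fit.py <<'E'
from h import *
from scipy.optimize import least_squares
def ld(n): return {k:v if v.ndim else float(v) for k,v in np.load(f'cal_{n}.npz').items()}
a,b=ld('top'),ld('side')
T=lambda u,v:np.array([90+u/4,130+v/4]);S=lambda u,v:np.array([240+u/4,100+v/4])
obs=[(a,(0,0,0),T(485,203)),(b,(0,0,0),S(200,248)),(a,(.1,0,-.018),T(686,248)),(b,(.1,0,-.018),S(186,374)),(a,(-.21,0,0),T(66,118))]
def frame(p):
    th=p[3];tl=p[4]
    x=np.array([np.cos(th)*np.cos(tl),np.sin(th)*np.cos(tl),-np.sin(tl)]);y=np.array([-np.sin(th),np.cos(th),0]);return np.c_[x,y,np.cross(x,y)]
def f(p):
    return np.concatenate([proj(c,p[:3]+frame(p)@np.array(l))-o for c,l,o in obs])
if __name__=='__main__':
    f4=lambda p:f(np.r_[p,0]); r=least_squares(f4,[.53,.11,.17,-1.6]); print(r.x,f4(r.x).round(1))
    r5=least_squares(f,[.53,.11,.17,-1.6,0]); print(r5.x,r5.fun.round(1))
    p=np.r_[r.x,0]; F=frame(p)
    print(F); print('pivot',p[:3]-.085*F[:,0])
    for u in ((313,211),(421,216.5),(419.5,277.5),(311.5,273)): print('tray',atz(a,u,.018))
E
python3 fit.py
```

```text
[ 0.54275968  0.11105146  0.16894081 -1.75944386] [-0.1 -0.5 -0.7 -0.3 -0.1 -0.7 -0.6  0.2  0.3  0. ]
[ 0.54271716  0.1109196   0.16910613 -1.75911391  0.00366467] [-0.  -0.4 -0.7 -0.3 -0.1 -0.7 -0.6  0.3  0.2 -0. ]
[[-0.18753059  0.98225876 -0.        ]
 [-0.98225876 -0.18753059  0.        ]
 [-0.          0.          1.        ]]
pivot [0.55869978 0.19454346 0.16894081]
tray [ 0.49450015 -0.1021097   0.018     ]
tray [ 0.48399477 -0.35168334  0.018     ]
tray [ 0.34459876 -0.34542347  0.018     ]
tray [ 0.35268512 -0.09890675  0.018     ]
```

```bash
python3 -c "
import cv2
i=cv2.imread('pics/top1.png')[200:290,300:435];cv2.imwrite('pics/tz.png',cv2.resize(i,None,fx=5,fy=5,interpolation=2))"
```

```text
(no output)
```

View pics/tz.png

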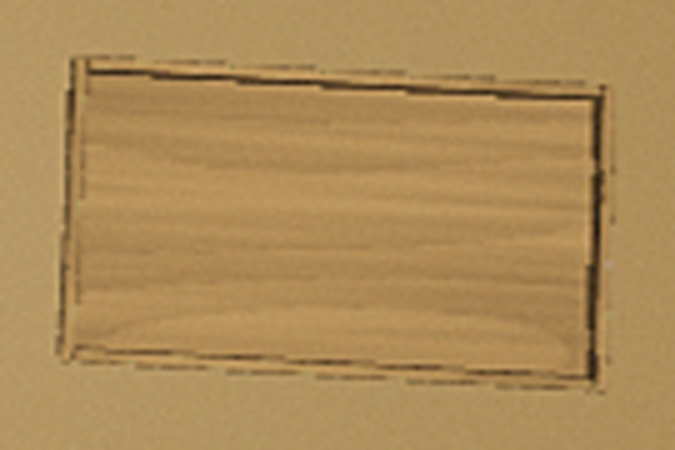

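Call:
carry_out(
  series=[
    [0.362,0.916,0,0,0,0.612,0],
    [0.362,0.916,0,0,0,0.612,0],
    [0.362,0.916,0,0,0,0.612,0],
    [0.362,0.916,0,0,0,0.612,0],
    [0.362,0.916,0,0,0,0.612,0],
    [0.362,0.916,0,0,0,0.612,0],
    [0.362,0.916,0,0,0,0.612,0],
    [0.362,0.916,0,0,0,0.612,0],
    [0.362,0.916,0,0,0,0.612,0],
    [0.362,0.916,0,0,0,0.612,0],
  ],
  grip_force=40,
)

```text
t: 1.85
tool_pos: [0.3653, -0.3315, 0.2314]
tool_rot: [2.703, 1.6, 0.0]
contact_force: [0.8, 0.7, -0.4]
opening: -0.0003
```

Call:
carry_out(
  series=[
    [0.362,0.916,0,0,0,0.612,0],
    [0.362,0.916,0,0,0,0.612,0],
    [0.362,0.916,0,0,0,0.612,0],
    [0.362,0.916,0,0,0,0.612,0],
    [0.362,0.916,0,0,0,0.612,0],
    [0.362,0.916,0,0,0,0.612,0],
    [0.362,0.916,0,0,0,0.612,0],
    [0.362,0.916,0,0,0,0.612,0],
    [0.362,0.916,0,0,0,0.612,0],
    [0.362,0.916,0,0,0,0.612,0],
  ],
)

```text
t: 2.85
tool_pos: [0.4558, -0.1025, 0.2315]
tool_rot: [2.095, 2.34, 0.0]
contact_force: [0.4, 0.4, 0.4]
opening: -0.0002
```

Call:
carry_out(
  series=[
    [0.362,0.916,0,0,0,0.612,0],
    [0.362,0.916,0,0,0,0.612,0],
    [0.362,0.916,0,0,0,0.612,0],
    [0.362,0.916,0,0,0,0.612,0],
    [0.362,0.916,0,0,0,0.612,0],
    [0.362,0.916,0,0,0,0.612,0],
    [0.362,0.916,0,0,0,0.612,0],
    [0.362,0.916,0,0,0,0.612,0],
    [0.362,0.916,0,0,0,0.612,0],
    [0.362,0.916,0,0,0,0.612,0],
    [0,0,0,0,0,0,0],
    [0,0,0,0,0,0,0],
  ],
)

```text
t: 4.05
tool_pos: [0.546, 0.1257, 0.2312]
tool_rot: [-1.296, -2.862, 0.001]
contact_force: [-0.2, -1.4, -0.6]
opening: 0.0
```

```bash
cat >> h.py <<'E'
from scipy.spatial.transform import Rotation as Ro
def st():
    o=ctrl.get_obs();R=Ro.from_rotvec(o['tool_rot']).as_matrix()
    print('t',round(o['t'],2),'pos',np.round(o['tool_pos'],4),'F',np.round(o['contact_force'],1),'open',round(o['opening'],4),'\nR',R.round(3).tolist(),'q',np.round(o['q'],2)); return o,R
E
python3 - <<'E'
from h import *
st()
p,_=look('top','2',('tube_mouth',)); p,_=look('side','2',('tube_mouth',))
E
```

```text
t 4.05 pos [0.546  0.1257 0.2312] F [-0.2 -1.4 -0.6] open 0.0 
R [[-0.66, 0.752, -0.0], [0.752, 0.66, -0.0], [-0.0, -0.001, -1.0]] q [ 0.09 -0.1   1.76 -0.    1.48 -0.63]
top tube_mouth [(0.69, array([212.8, 180.5]))]
side tube_mouth [(0.57, array([285. , 163.4]))]
```

View pics/side2.png

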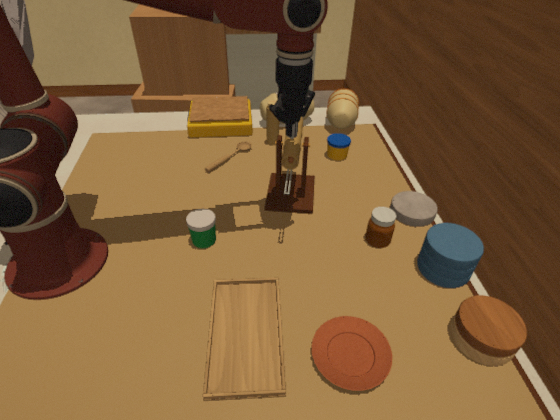

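Call:
carry_out(
  series=[
    [0,0,-0.12,0,0,-0.909,0],
    [0,0,-0.12,0,0,-0.909,0],
    [0,0,-0.12,0,0,-0.909,0],
    [0,0,-0.12,0,0,-0.909,0],
    [0,0,-0.12,0,0,-0.909,0],
    [0,0,-0.12,0,0,-0.909,0],
    [0,0,-0.12,0,0,-0.909,0],
    [0,0,-0.12,0,0,-0.909,0],
    [0,0,-0.12,0,0,-0.909,0],
    [0,0,-0.12,0,0,-0.909,0],
    [0,0,0,0,0,0,0],
    [0,0,0,0,0,0,0],
  ],
)

```text
t: 5.45
tool_pos: [0.546, 0.1251, 0.2014]
tool_rot: [2.42, 2.003, 0.0]
contact_force: [0.7, -0.4, 0.5]
opening: 0.0
```

```bash
python3 - <<'E'
from h import *
st()
p,_=look('wrist','3',('tube_mouth',)); p,_=look('side','3',('tube_mouth',))
c=p['frame'][60:210,220:360];cv2.imwrite('pics/side3z.png',cv2.resize(c,None,fx=4,fy=4,interpolation=2))
E
```

```text
t 5.45 pos [0.546  0.1251 0.2014] F [ 0.7 -0.4  0.5] open 0.0 
R [[0.187, 0.982, 0.0], [0.982, -0.187, -0.0], [-0.0, 0.0, -1.0]] q [ 0.09 -0.08  1.8  -0.    1.43  0.28]
wrist tube_mouth [(0.73, array([277.5, 271.8]))]
side tube_mouth [(0.63, array([288.7, 163.3]))]
```

View pics/side3z.png

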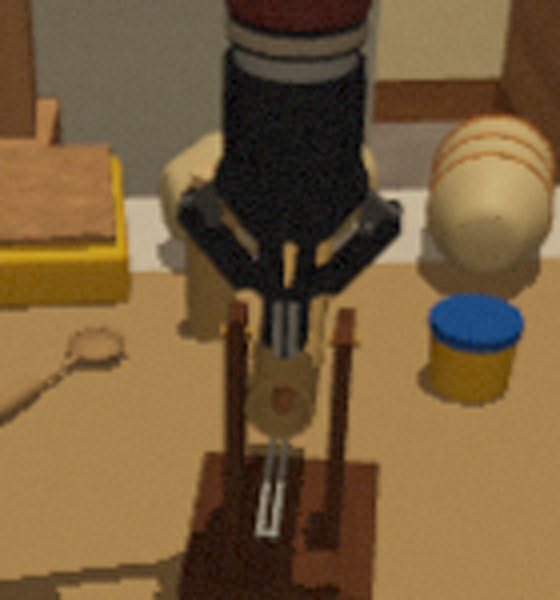

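View pics/wrist3.png

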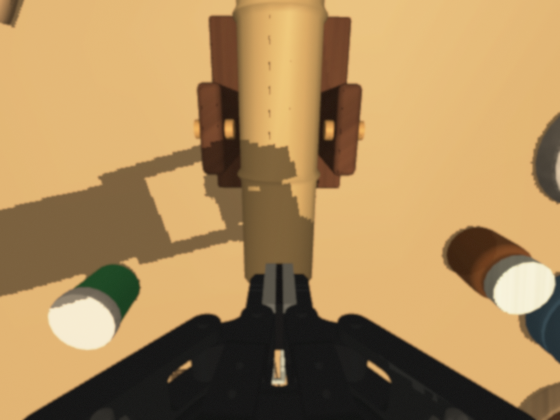

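Call:
carry_out(
  series=[
    [0,0,-0.16,0,0,0,0],
    [0,0,-0.16,0,0,0,0],
    [0,0,-0.16,0,0,0,0],
    [0,0,-0.16,0,0,0,0],
    [0,0,0,0,0,0,0],
  ],
)

```text
t: 6.15
tool_pos: [0.5461, 0.1254, 0.1849]
tool_rot: [2.421, 2.002, -0.0]
contact_force: [0.2, -1.1, 1.1]
opening: -0.0004
```

Call:
carry_out(
  series=[
    [0,0,-0.12,0,0,0,0],
    [0,0,-0.12,0,0,0,0],
    [0,0,-0.12,0,0,0,0],
    [0,0,-0.12,0,0,0,0],
    [0,0,0,0,0,0,0],
  ],
)

```text
t: 6.65
tool_pos: [0.5458, 0.1256, 0.1726]
tool_rot: [-2.421, -2.001, 0.001]
contact_force: [0.1, -1.5, 1.5]
opening: -0.0002
```

Call:
carry_out(
  series=[
    [0,0,-0.08,0,0,0,0],
    [0,0,-0.08,0,0,0,0],
    [0,0,0,0,0,0,0],
  ],
)

```text
t: 6.95
tool_pos: [0.5458, 0.1256, 0.1688]
tool_rot: [-2.421, -2.002, 0.001]
contact_force: [-0.8, -1.8, 1.8]
opening: -0.0002
```

```bash
python3 - <<'E'
from h import *
st()
p,_=look('top','4',('tube_mouth','dipper'));p,_=look('side','4',('tube_mouth','dipper'))
c=p['frame'][60:230,220:360];cv2.imwrite('pics/side4z.png',cv2.resize(c,None,fx=3.5,fy=3.5,interpolation=2))
E
```

```text
t 6.95 pos [0.5458 0.1256 0.1688] F [-0.8 -1.8  1.8] open -0.0002 
R [[0.188, 0.982, -0.001], [0.982, -0.188, 0.0], [-0.0, -0.001, -1.0]] q [ 0.09 -0.05  1.83  0.    1.37  0.28]
top tube_mouth [(0.7, array([210. , 181.8]))]
top dipper []
side tube_mouth [(0.95, array([285.6, 173.4]))]
side dipper []
```

View pics/side4z.png

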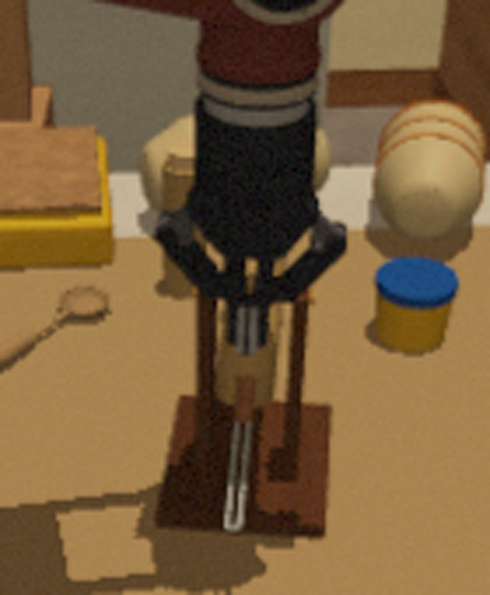

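Call:
carry_out(
  series=[
    [0,0,-0.06,0,0,0,0],
    [0,0,-0.06,0,0,0,0],
    [0,0,0,0,0,0,0],
  ],
)

```text
t: 7.55
tool_pos: [0.546, 0.1258, 0.1661]
tool_rot: [-2.421, -2.002, -0.0]
contact_force: [-0.8, -0.2, 2.2]
opening: -0.0005
```

Call:
carry_out(
  series=[
    [0,0,-0.04,0,0,0,0],
    [0,0,0,0,0,0,0],
  ],
)

```text
t: 7.75
tool_pos: [0.5461, 0.1257, 0.1655]
tool_rot: [-2.421, -2.002, -0.0]
contact_force: [-1.5, 0.1, 1.9]
opening: 0.0002
```

Call:
carry_out(
  series=[
    [0,0,-0.05,0,0,0,0],
    [0,0,0,0,0,0,0],
  ],
)

```text
t: 7.95
tool_pos: [0.5463, 0.1256, 0.1652]
tool_rot: [2.421, 2.002, 0.001]
contact_force: [-3.2, 0.3, 5.0]
opening: -0.0
```

Call:
carry_out(
  series=[
    [0,0,-0.05,0,0,0,0],
    [0,0,0,0,0,0,0],
  ],
)

```text
t: 8.15
tool_pos: [0.5464, 0.1256, 0.1649]
tool_rot: [2.421, 2.002, 0.001]
contact_force: [-5.3, -1.2, 10.7]
opening: 0.0002
```

Call:
carry_out(
  series=[
    [0,0,-0.04,0,0,0,0],
    [0,0,0,0,0,0,0],
  ],
)

```text
t: 8.35
tool_pos: [0.5465, 0.1256, 0.1648]
tool_rot: [2.42, 2.002, 0.001]
contact_force: [-7.6, -0.8, 12.9]
opening: 0.0003
```

Call:
carry_out(
  series=[
    [0,0,0.5,0,0,0,0],
    [0,0,1,0,0,0,0.3],
    [0,0,1,0,0,0,0.5],
    [0,0,1,0,0,0,0.5],
    [0,0,0,0,0,0,0.5],
  ],
)

```text
t: 8.85
tool_pos: [0.5483, 0.1258, 0.2539]
tool_rot: [2.418, 1.999, 0.011]
contact_force: [0.2, -0.4, 0.7]
opening: 0.0428
```

```bash
python3 - <<'E'
from h import *
st()
for n,(x,y,w,h,f) in dict(top=(90,130,190,100,4),side=(240,90,100,140,4)).items():
    p,_=look(n,'5',('tube_mouth','dipper'))
    for d in ctrl.trace(p,'dipper')[:1]: print(d['p'],d['mask'].sum(),np.array(d['rect'])*[560,420,560,420])
    cv2.imwrite(f'pics/{n}5z.png',cv2.resize(p['frame'][y:y+h,x:x+w],None,fx=f,fy=f,interpolation=2))
E
cat > tgt.py <<'E'
from fit import *
r=least_squares(lambda p:f(np.r_[p,0]),[.53,.11,.17,-1.76])
p0=np.r_[r.x,0];piv=p0[:3]-.085*frame(p0)[:,0]
p1=p0.copy();p1[4]=.42;F=frame(p1);M=piv+.085*F[:,0]
E
python3 - <<'E'
from tgt import *
print(F.round(4),M)
for l in ((0,0,0),(.1,0,-.018),(.095,0,-.012),(.055,0,-.012)): print(l,M+F@np.array(l),proj(a,M+F@np.array(l)),proj(b,M+F@np.array(l)))
print('grasp tcp',M+F@[.055,0,-.022],'pre',M+F@[.055,0,.045])
E
```

```text
t 8.85 pos [0.5483 0.1258 0.2539] F [ 0.2 -0.4  0.7] open 0.0428 
R [[0.188, 0.982, 0.008], [0.982, -0.188, 0.001], [0.002, 0.008, -1.0]] q [ 0.09 -0.11  1.74  0.    1.51  0.28]
top tube_mouth []
top dipper [(0.71, array([213.9, 180.6]))]
0.8 278 [208.488 179.088  42.672  16.59 ]
side tube_mouth [(0.76, array([286.1, 172.5]))]
side dipper [(0.79, array([286.2, 179.5]))]
0.78 248 [279.888 166.404  15.904  44.688]
[[-0.1712  0.9823 -0.0765]
 [-0.8969 -0.1875 -0.4005]
 [-0.4078  0.      0.9131]] [0.54414505 0.11830784 0.13428117]
(0, 0, 0) [0.54414505 0.11830784 0.13428117] [210.21399956 181.96493733] [289.05287368 172.02593205]
(0.1, 0, -0.018) [0.52839826 0.03582835 0.07706953] [252.03820584 193.06226359] [285.86144372 212.22937624]
(0.095, 0, -0.012) [0.52879561 0.03790964 0.08458686] [250.87803799 192.48754184] [286.00838831 209.23454645]
(0.055, 0, -0.012) [0.5356449  0.07378523 0.10089728] [233.55854339 188.270833  ] [287.32457973 194.2600334 ]
grasp tcp [0.53640957 0.07779049 0.09176639] pre [0.53128625 0.05095523 0.15294335]
```

View pics/top5z.png

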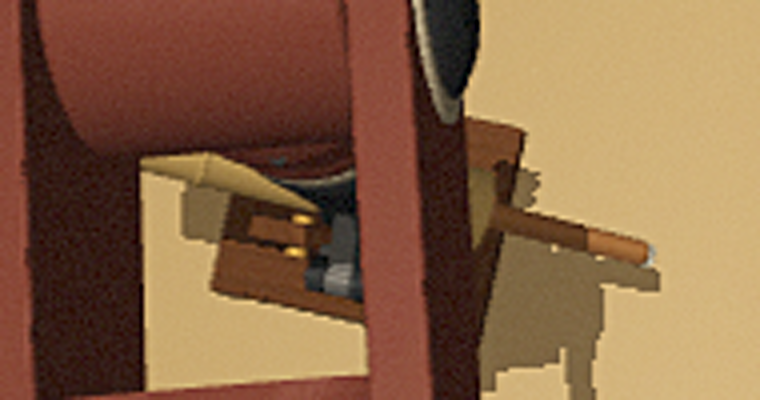

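View pics/side5z.png

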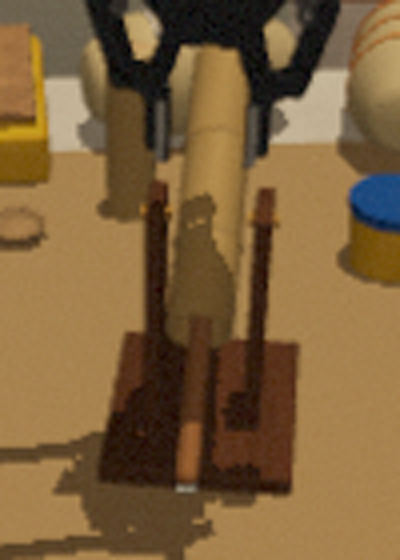

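Call:
carry_out(
  series=[
    [-0.1,-1,0,0.825,-0.158,0,0.5],
    [-0.1,-1,0,0.825,-0.158,0,0.5],
    [-0.1,-1,-0.4,0.825,-0.158,0,0.5],
    [-0.1,0,-0.9,0.825,-0.158,0,0.5],
    [-0.1,0,-0.9,0.825,-0.158,0,0.5],
    [-0.1,0,-0.9,0,0,0,0.5],
    [0,0,-0.9,0,0,0,0.5],
    [0,0,0,0,0,0,0.5],
    [0,0,0,0,0,0,0.5],
  ],
)

```text
t: 10.15
tool_pos: [0.5308, 0.0507, 0.1491]
tool_rot: [-2.186, -1.807, -0.465]
contact_force: [-0.3, 0.2, 1.1]
opening: 0.0425
```

```bash
python3 - <<'E'
from tgt import *
o,R=st()
print('in mouth frame',F.T@(o['tool_pos']-M),(F.T@R).round(3))
print('delta to grasp (units)',(M+F@[.055,0,-.022]-o['tool_pos'])/.025)
p,_=look('wrist','6',('tube_mouth','dipper'))
E
```

```text
t 10.15 pos [0.5308 0.0507 0.1491] F [-0.3  0.2  1.1] open 0.0425 
R [[0.172, 0.982, 0.076], [0.897, -0.188, 0.401], [0.408, -0.001, -0.913]] q [-0.26 -0.13  1.97  0.43  1.35 -0.18]
in mouth frame [ 0.05686578 -0.00039964  0.04165287] [[-1.     0.001 -0.   ]
 [ 0.001  1.    -0.001]
 [ 0.    -0.001 -1.   ]]
delta to grasp (units) [ 0.22317643  1.08372401 -2.29439769]
wrist tube_mouth [(0.68, array([282.3, 151.5]))]
wrist dipper [(0.69, array([279.1, 163.3]))]
```

View pics/wrist6.png

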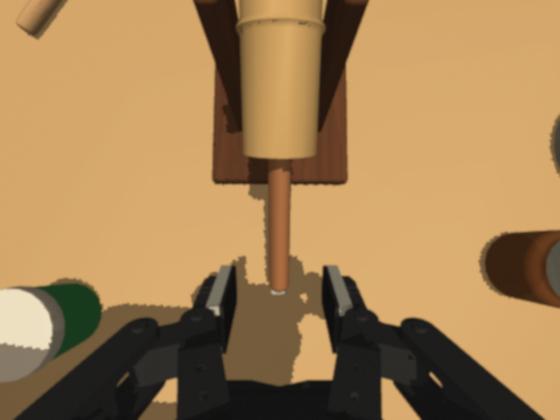

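Call:
carry_out(
  series=[
    [0.028,0.135,-0.287,0,0,0,0.5],
    [0.028,0.135,-0.287,0,0,0,0.5],
    [0.028,0.135,-0.287,0,0,0,0.5],
    [0.028,0.135,-0.287,0,0,0,0.5],
    [0.028,0.135,-0.287,0,0,0,0.5],
    [0.028,0.135,-0.287,0,0,0,0.5],
    [0.028,0.135,-0.287,0,0,0,0.5],
    [0.028,0.135,-0.287,0,0,0,0.5],
    [0,0,0,0,0,0,0.5],
    [0,0,0,0,0,0,0.5],
  ],
)

```text
t: 11.3
tool_pos: [0.5366, 0.0777, 0.0917]
tool_rot: [-2.186, -1.808, -0.466]
contact_force: [-0.5, 0.1, -0.1]
opening: 0.0423
```

Call:
carry_out(
  series=[
    [0,0,0,0,0,0,0],
    [0,0,0,0,0,0,0],
    [0,0,0,0,0,0,0],
    [0,0,0,0,0,0,0],
    [0,0,0,0,0,0,0],
  ],
  grip_force=30,
)

```text
t: 11.8
tool_pos: [0.5368, 0.0775, 0.0923]
tool_rot: [-2.187, -1.808, -0.466]
contact_force: [-2.0, -1.5, 2.0]
opening: 0.0128
```

```bash
python3 - <<'E'
from tgt import *
o,R=st()
print('in mouth frame',F.T@(o['tool_pos']-M))
print('z dir',F[:,2]*.011/.025,'x dir',F[:,0]*.11/.025)
p,_=look('wrist','7',('tube_mouth','dipper'))
E
```

```text
t 11.8 pos [0.5368 0.0775 0.0923] F [-2.  -1.5  2. ] open 0.0128 
R [[0.171, 0.982, 0.077], [0.897, -0.188, 0.4], [0.408, 0.0, -0.913]] q [-0.21 -0.04  2.    0.45  1.23 -0.18]
in mouth frame [ 0.05502518  0.00040776 -0.02142047]
z dir [-0.03364573 -0.17623156  0.40175913] x dir [-0.75342129 -3.94631429 -1.79414599]
wrist tube_mouth [(0.63, array([280.9, 179.6]))]
wrist dipper [(0.58, array([281. , 196.2]))]
```

View pics/wrist7.png

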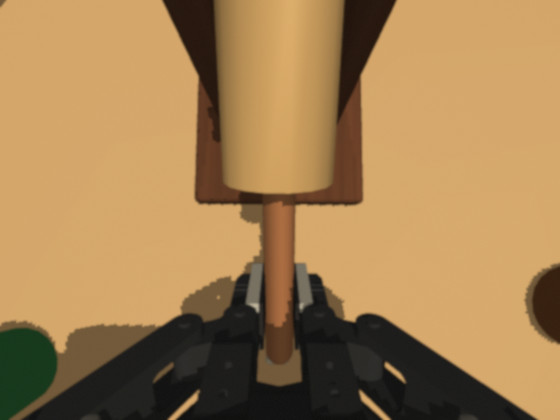

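Call:
carry_out(
  series=[
    [-0.006,-0.035,0.08,0,0,0,0],
    [-0.006,-0.035,0.08,0,0,0,0],
    [0,0,0,0,0,0,0],
  ],
)

```text
t: 12.25
tool_pos: [0.5366, 0.0757, 0.0961]
tool_rot: [-2.187, -1.808, -0.467]
contact_force: [-0.7, 0.1, -0.5]
opening: 0.0127
```

Call:
carry_out(
  series=[
    [-0.008,-0.035,0.08,0,0,0,0],
    [-0.006,-0.035,0.08,0,0,0,0],
    [-0.008,-0.035,0.08,0,0,0,0],
    [0,0,0,0,0,0,0],
  ],
)

```text
t: 12.65
tool_pos: [0.5361, 0.073, 0.1023]
tool_rot: [-2.187, -1.808, -0.467]
contact_force: [-0.1, -0.5, 0.4]
opening: 0.0125
```

```bash
python3 - <<'E'
from tgt import *
o,R=st()
print('in mouth frame',F.T@(o['tool_pos']-M))
for n,(x,y,w,h,f) in dict(side=(240,90,100,140,4)).items():
    p,_=look(n,'8',('tube_mouth','dipper'))
    cv2.imwrite(f'pics/{n}8z.png',cv2.resize(p['frame'][y:y+h,x:x+w],None,fx=f,fy=f,interpolation=2))
E
```

```text
t 12.65 pos [0.5361 0.073  0.1023] F [-0.1 -0.5  0.4] open 0.0125 
R [[0.171, 0.982, 0.077], [0.897, -0.188, 0.4], [0.408, 0.001, -0.913]] q [-0.22 -0.06  1.99  0.44  1.25 -0.18]
in mouth frame [ 0.05501226  0.00055674 -0.01041413]
side tube_mouth []
side dipper [(0.58, array([286.9, 175. ]))]
```

View pics/side8z.png

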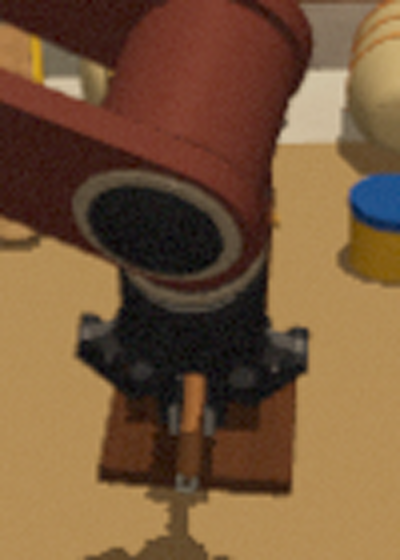

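Call:
carry_out(
  series=[
    [-0.055,-0.3,-0.12,0,0,0,0],
    [-0.055,-0.3,-0.12,0,0,0,0],
    [-0.075,-0.4,-0.165,0,0,0,0],
    [-0.075,-0.4,-0.18,0,0,0,0],
    [0,0,0,0,0,0,0],
  ],
)

```text
t: 13.3
tool_pos: [0.5286, 0.0369, 0.0861]
tool_rot: [-2.188, -1.805, -0.464]
contact_force: [0.1, 0.3, -0.6]
opening: 0.0126
```

```bash
python3 - <<'E'
from tgt import *
o,R=st()
print('in mouth frame',F.T@(o['tool_pos']-M))
for n,(x,y,w,h,f) in dict(side=(220,110,140,140,4)).items():
    p,_=look(n,'9',('tube_mouth','dipper'))
    cv2.imwrite(f'pics/{n}9z.png',cv2.resize(p['frame'][y:y+h,x:x+w],None,fx=f,fy=f,interpolation=2))
E
```

```text
t 13.3 pos [0.5286 0.0369 0.0861] F [ 0.1  0.3 -0.6] open 0.0126 
R [[0.174, 0.982, 0.076], [0.896, -0.19, 0.401], [0.408, -0.002, -0.913]] q [-0.29 -0.04  2.01  0.44  1.25 -0.26]
in mouth frame [ 9.53315831e-02  1.09538870e-06 -1.01410991e-02]
side tube_mouth []
side dipper [(0.56, array([283.1, 190.2]))]
```

View pics/side9z.png

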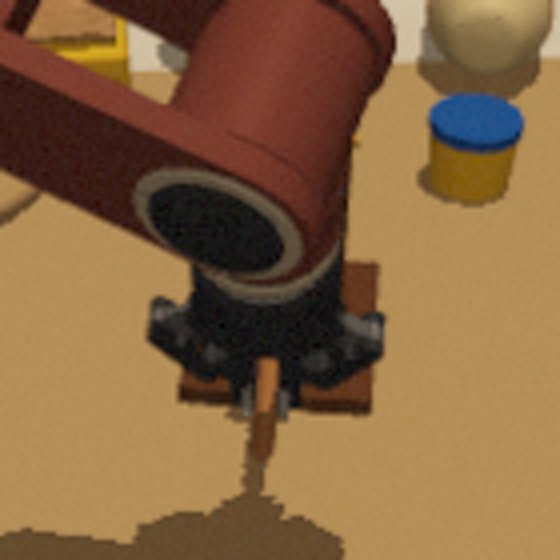

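Call:
carry_out(
  series=[
    [-0.0685,-0.359,-0.16,0,0,0,0],
    [-0.0685,-0.359,-0.16,0,0,0,0],
    [-0.0685,-0.359,-0.16,0,0,0,0],
    [-0.0685,-0.359,-0.163,0,0,0,0],
    [-0.0685,-0.359,-0.163,0,0,0,0],
    [-0.0685,-0.359,-0.163,0,0,0,0],
    [-0.0685,-0.359,-0.163,0,0,0,0],
    [-0.0685,-0.359,-0.163,0,0,0,0],
    [0,0,0,0,0,0,0],
  ],
)

```text
t: 14.35
tool_pos: [0.5152, -0.0346, 0.0542]
tool_rot: [-2.188, -1.806, -0.465]
contact_force: [0.5, 0.0, 0.2]
opening: 0.0128
```

```bash
python3 - <<'E'
from tgt import *
o,R=st()
print('in mouth frame',F.T@(o['tool_pos']-M))
for n,(x,y,w,h,f) in dict(side=(200,110,160,150,4),top=(150,130,190,120,4)).items():
    p,_=look(n,'10',('tube_mouth','dipper'))
    cv2.imwrite(f'pics/{n}10z.png',cv2.resize(p['frame'][y:y+h,x:x+w],None,fx=f,fy=f,interpolation=2))
E
```

```text
t 14.35 pos [ 0.5152 -0.0346  0.0542] F [0.5 0.  0.2] open 0.0128 
R [[0.173, 0.982, 0.076], [0.896, -0.189, 0.401], [0.408, -0.001, -0.913]] q [-0.43  0.01  2.02  0.43  1.25 -0.41]
in mouth frame [ 0.17473675  0.00020832 -0.00966529]
side tube_mouth []
side dipper []
top tube_mouth [(0.6, array([211.3, 180.4]))]
top dipper [(0.89, array([265.7, 193.4]))]
```

View pics/side10z.png

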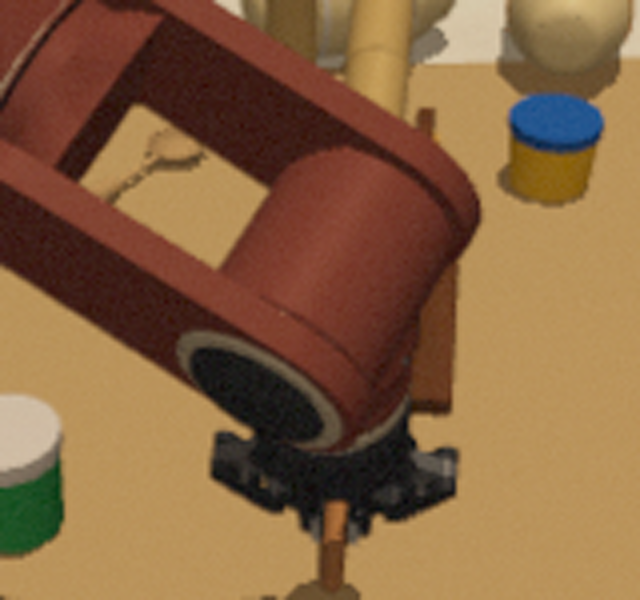

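View pics/top10z.png

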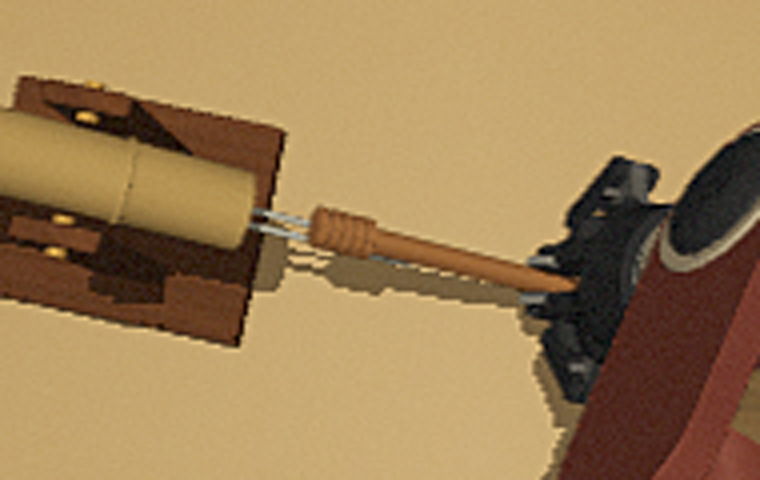

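Call:
carry_out(
  series=[
    [0,-0.2,0.8,0,0,0,0],
    [-0.1,-0.8,0.8,0,0,0,0],
    [-0.37,-0.86,0.8,0,0,0,0],
    [-0.37,-0.86,0,0,0,0,0],
    [-0.37,-0.86,0,-0.516,0.099,0,0],
    [-0.37,-0.86,0,-0.516,0.099,0,0],
    [-0.37,-0.86,0,-0.516,0.099,0,0],
    [-0.37,-0.86,0,-0.516,0.099,0,0],
    [-0.37,-0.86,0,-0.516,0.099,0,0],
    [-0.37,-0.86,0,-0.516,0.099,0,0],
    [-0.37,-0.86,0,-0.516,0.099,0,0],
    [-0.37,-0.86,0,-0.516,0.099,0,0],
  ],
)

```text
t: 15.85
tool_pos: [0.4205, -0.2742, 0.1153]
tool_rot: [2.419, 2.001, -0.003]
contact_force: [0.3, 0.6, -0.6]
opening: 0.013
```

Call:
carry_out(
  series=[
    [-0.1,0,0,0,0,0.5,0],
    [-0.1,0,0,0,0,0.5,0],
    [0,0,0,0,0,0.51,0],
    [0,0,0,0,0,0,0],
    [0,0,0,0,0,0,0],
  ],
)

```text
t: 16.35
tool_pos: [0.4158, -0.2734, 0.115]
tool_rot: [2.264, 2.178, -0.0]
contact_force: [-0.5, 0.1, -0.4]
opening: 0.0126
```

```bash
python3 - <<'E'
from tgt import *
o,R=st()
for n in('side','top'):
    p,_=look(n,'11',('tray','dipper'))
    for d in ctrl.trace(p,'dipper')[:1]: print(d['p'],d['mask'].sum(),np.array(d['rect'])*[560,420,560,420])
E
```

```text
t 16.35 pos [ 0.4158 -0.2734  0.115 ] F [-0.5  0.1 -0.4] open 0.0126 
R [[0.039, 0.999, 0.0], [0.999, -0.039, -0.0], [-0.0, 0.0, -1.0]] q [-0.73 -0.15  2.01 -0.    1.28 -0.69]
side tray [(0.75, array([243.8, 332. ]))]
side dipper [(0.81, array([237.9, 291.1]))]
0.74 318 [233.688 297.99   15.512  42.798]
top tray [(0.86, array([367.6, 246.5]))]
top dipper [(0.98, array([378.1, 246.4]))]
0.84 538 [331.296 238.182  70.224  13.02 ]
```

View pics/side11.png

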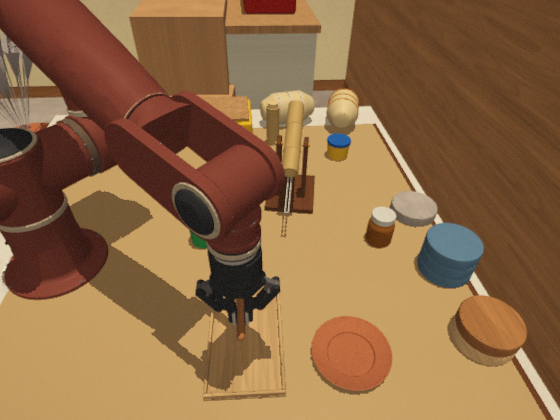

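View pics/top11.png

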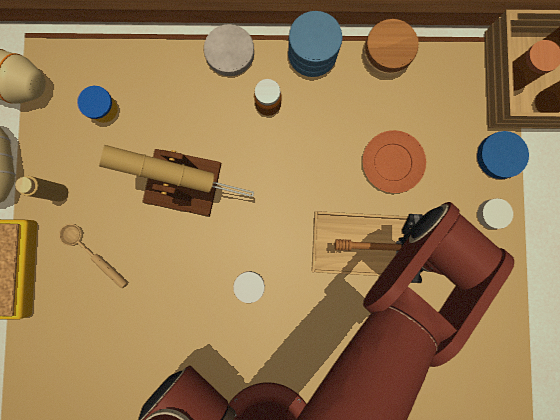

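```bash
python3 - <<'E'
from tgt import *
print('head end',atz(a,(331.5,244.5),.122), 'handle end by side at y=-.314', [ (z,atz(b,(241,339),z)) for z in(.1,.11,.12,.13)])
E
```

```text
head end [ 0.41885415 -0.13117144  0.122     ] handle end by side at y=-.314 [(0.1, array([ 0.41549145, -0.30054986,  0.1       ])), (0.11, array([ 0.41584271, -0.30662235,  0.11      ])), (0.12, array([ 0.41619398, -0.31269484,  0.12      ])), (0.13, array([ 0.41654524, -0.31876734,  0.13      ]))]
```

Call:
carry_out(
  series=[
    [0,0,-0.6,0,0,0,0],
    [0,0,-0.6,0,0,0,0],
    [0,0,-0.6,0,0,0,0],
    [0,0,-0.6,0,0,0,0],
    [0,0,-0.6,0,0,0,0],
    [0,0,-0.4,0,0,0,0],
    [0,0,-0.3,0,0,0,0],
    [0,0,0,0,0,0,0],
  ],
)

```text
t: 17.55
tool_pos: [0.4148, -0.2729, 0.0209]
tool_rot: [-2.261, -2.177, 0.001]
contact_force: [-0.6, -0.1, -0.6]
opening: 0.013
```

```bash
python3 - <<'E'
from tgt import *
o,R=st()
for n,(x,y,w,h,f) in dict(side=(180,250,140,150,4),top=(300,190,150,110,5)).items():
    p,_=look(n,'12',('tray','dipper'))
    cv2.imwrite(f'pics/{n}12z.png',cv2.resize(p['frame'][y:y+h,x:x+w],None,fx=f,fy=f,interpolation=2))
E
```

```text
t 17.55 pos [ 0.4148 -0.2729  0.0209] F [-0.6 -0.1 -0.6] open 0.013 
R [[0.038, 0.999, -0.002], [0.999, -0.038, 0.001], [0.001, -0.002, -1.0]] q [-0.73 -0.02  2.06 -0.    1.1  -0.69]
side tray [(0.64, array([244.1, 333.6]))]
side dipper [(0.66, array([241.1, 325.2]))]
top tray [(0.85, array([367.6, 242.8])), (0.42, array([210.4, 180.3]))]
top dipper [(0.88, array([366.1, 244.9]))]
```

View pics/side12z.png

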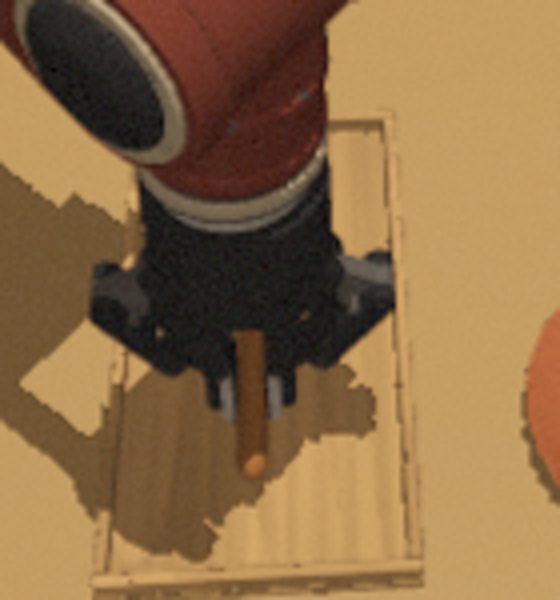

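View pics/top12z.png

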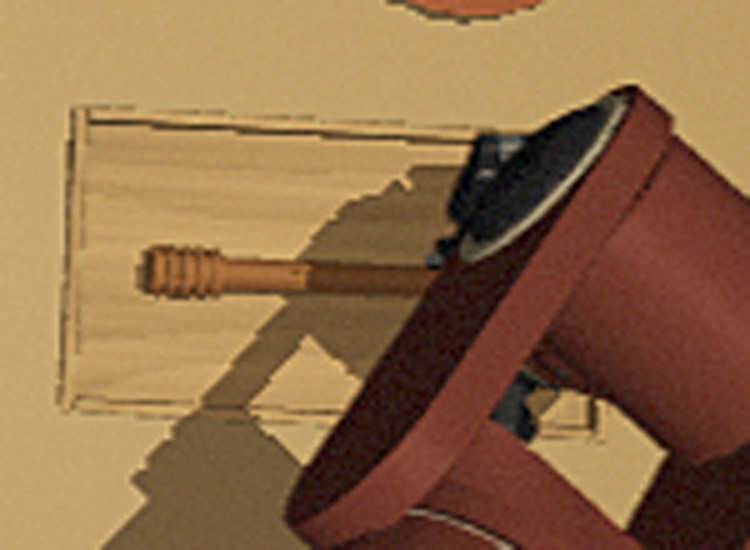

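Head and handle lie well inside the tray outline. I'm lowering to touch in small steps.

Call:
carry_out(
  series=[
    [0,0,-0.12,0,0,0,0],
    [0,0,-0.12,0,0,0,0],
    [0,0,0,0,0,0,0],
  ],
)

```text
t: 18.15
tool_pos: [0.4152, -0.2733, 0.0158]
tool_rot: [-2.263, -2.178, 0.001]
contact_force: [0.1, -0.1, -1.1]
opening: 0.0127
```

Call:
carry_out(
  series=[
    [0,0,-0.06,0,0,0,0],
    [0,0,-0.06,0,0,0,0],
    [0,0,0,0,0,0,0],
  ],
)

```text
t: 18.45
tool_pos: [0.4154, -0.2735, 0.0131]
tool_rot: [-2.263, -2.178, 0.001]
contact_force: [0.3, 0.3, -1.1]
opening: 0.0126
```

Call:
carry_out(
  series=[
    [0,0,-0.04,0,0,0,0],
    [0,0,-0.04,0,0,0,0],
    [0,0,0,0,0,0,0],
  ],
)

```text
t: 18.75
tool_pos: [0.4155, -0.2736, 0.0113]
tool_rot: [-2.263, -2.179, 0.001]
contact_force: [0.0, 0.4, -0.3]
opening: 0.0128
```

Call:
carry_out(
  series=[
    [0,0,-0.04,0,0,0,0],
    [0,0,-0.04,0,0,0,0],
    [0,0,0,0,0,0,0],
  ],
)

```text
t: 19.05
tool_pos: [0.4155, -0.2736, 0.0092]
tool_rot: [-2.263, -2.179, 0.001]
contact_force: [-0.1, -0.1, -0.6]
opening: 0.0127
```

Call:
carry_out(
  series=[
    [0,0,-0.04,0,0,0,0],
    [0,0,0,0,0,0,0],
  ],
)

```text
t: 19.25
tool_pos: [0.4155, -0.2736, 0.0083]
tool_rot: [-2.263, -2.179, 0.001]
contact_force: [0.5, -0.1, 0.1]
opening: 0.0128
```

```bash
python3 - <<'E'
from tgt import *
o,R=st()
for n,(x,y,w,h,f) in dict(side=(180,250,140,150,4)).items():
    p,_=look(n,'13',('tray','dipper'))
    cv2.imwrite(f'pics/{n}13z.png',cv2.resize(p['frame'][y:y+h,x:x+w],None,fx=f,fy=f,interpolation=2))
E
```

```text
t 19.25 pos [ 0.4155 -0.2736  0.0083] F [ 0.5 -0.1  0.1] open 0.0128 
R [[0.038, 0.999, -0.0], [0.999, -0.038, -0.0], [-0.0, -0.0, -1.0]] q [-0.73  0.01  2.06 -0.    1.07 -0.69]
side tray []
side dipper []
```

View pics/side13z.png

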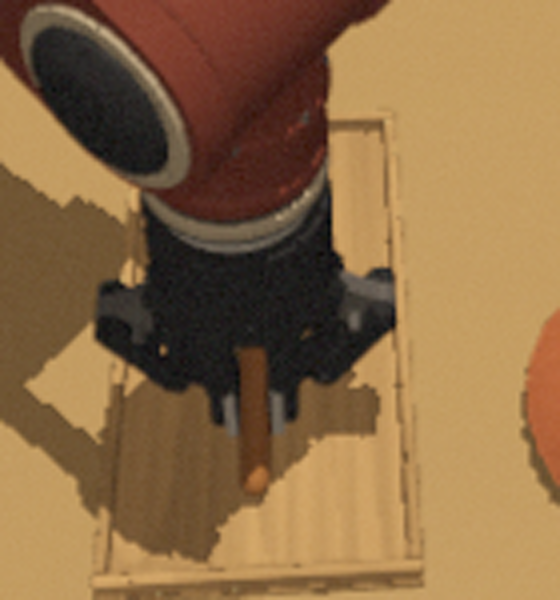

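Call:
carry_out(
  series=[
    [0,0,-0.04,0,0,0,0],
    [0,0,0,0,0,0,0],
  ],
)

```text
t: 19.6
tool_pos: [0.4155, -0.2736, 0.0073]
tool_rot: [-2.263, -2.179, 0.001]
contact_force: [-0.6, -0.0, -0.6]
opening: 0.0122
```

Call:
carry_out(
  series=[
    [0,0,-0.02,0,0,0,0],
    [0,0,0,0,0,0,0],
  ],
)

```text
t: 19.8
tool_pos: [0.4156, -0.2736, 0.0068]
tool_rot: [2.263, 2.179, -0.001]
contact_force: [-0.7, -0.6, -0.8]
opening: 0.0128
```

Call:
carry_out(
  series=[
    [0,0,0,0,0,0,0.17],
    [0,0,0,0,0,0,0.19],
    [0,0,0,0,0,0,0.25],
    [0,0,0,0,0,0,0.35],
    [0,0,0,0,0,0,0.4],
    [0,0,0,0,0,0,0.4],
    [0,0,0.1,0,0,0,0.4],
    [0,0,0.3,0,0,0,0.4],
    [0,0,0.6,0,0,0,0.4],
    [0,0,1,0,0,0,0.4],
    [0,0,1,0,0,0,0.4],
    [0,0,1,0,0,0,0.4],
  ],
)

```text
t: 21.0
tool_pos: [0.4156, -0.2736, 0.1085]
tool_rot: [2.263, 2.178, -0.0]
contact_force: [-0.2, 0.8, 0.2]
opening: 0.034
```

Call:
carry_out(
  series=[
    [0,-0.5,1,0,0,0,0.4],
    [0,-0.5,1,0,0,0,0.4],
    [0,-0.8,0.5,0,0,0,0.4],
    [0,-0.8,0,0,0,0,0.4],
    [0,-0.8,0,0,0,0,0.4],
    [0,0,0,0,0,0,0.4],
    [0,0,0,0,0,0,0.4],
  ],
)

```text
t: 21.7
tool_pos: [0.4155, -0.3585, 0.1696]
tool_rot: [-2.264, -2.178, -0.0]
contact_force: [-0.2, -0.7, -0.2]
opening: 0.034
```

```bash
python3 - <<'E'
from tgt import *
o,R=st()
for n,(x,y,w,h,f) in dict(side=(180,250,140,150,4),top=(300,190,150,110,5)).items():
    p,_=look(n,'14',('tray','dipper','tube_mouth'))
    cv2.imwrite(f'pics/{n}14z.png',cv2.resize(p['frame'][y:y+h,x:x+w],None,fx=f,fy=f,interpolation=2))
E
```

```text
t 21.7 pos [ 0.4155 -0.3585  0.1696] F [-0.2 -0.7 -0.2] open 0.034 
R [[0.039, 0.999, -0.0], [0.999, -0.039, 0.0], [0.0, -0.0, -1.0]] q [-0.85 -0.08  1.85  0.    1.37 -0.81]
side tray [(0.56, array([247.7, 331.7]))]
side dipper []
side tube_mouth [(0.62, array([285.2, 171.4]))]
top tray [(0.74, array([365.9, 247.1]))]
top dipper [(0.74, array([366.5, 240.5]))]
top tube_mouth [(0.59, array([208.4, 181.5]))]
```

View pics/side14z.png

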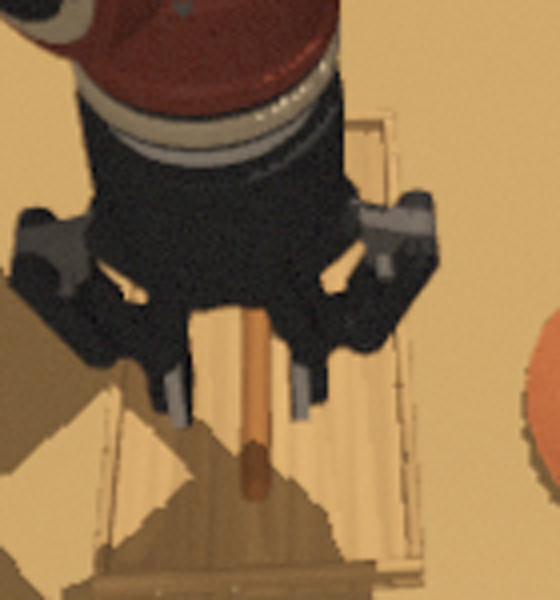

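View pics/top14.png

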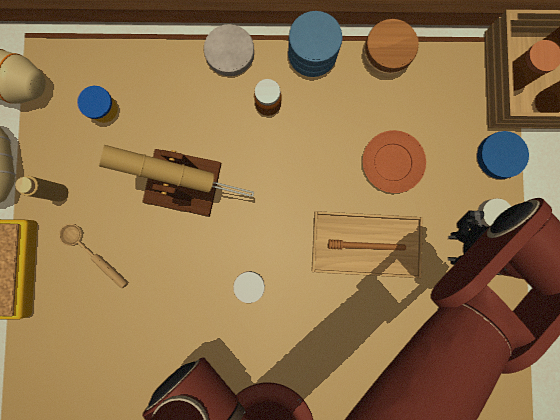

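View pics/side14.png

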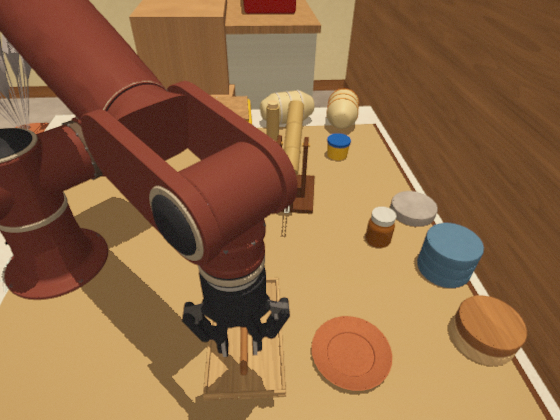

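```bash
python3 -c "
from station import ctrl
print(ctrl.finish_job(),ctrl.get_obs()['t'])"
```

```text
the job is handed in; nothing more can be done
the job is handed in; nothing more can be done
```

The honey dipper is lying flat in the oblong tray, and I handed the job in at about 22 s of the 54 s allowed.

**What I did:**
- I pressed the tube's mouth down to its stop, peaking at about 15 N in the readings, and the dipper slid out onto the wires.
- I took it by the handle, lifted it 11 mm square to the tube to clear the stop, and drew it out along the tube's slope.
- I levelled it, lowered it until the fingertips were about 1 mm above the tray floor, let go and backed off.

**Last checks:**
- In the top picture the dipper lies fully inside the tray, at about columns 328–405, row 245. The tray spans columns 313–421 and rows 211–278.
- The tube is still tilted, the gripper is clear at z = 0.17 m, and the contact force is near zero.

**What disagreed or failed:**
- **Grip width:** the gripper read 12.8 mm on a 14 mm handle. The pictures showed the dipper held and moving with the gripper all the way.
- **Mouth position:** the network's mouth point in the side view was about 4 pixels off, so I used points picked by hand from the picture.
- **Turn error:** I over-turned the tool by 0.9 rad on the first approach because of a sign error. I corrected it before touching anything.
- **Drop height:** I felt no contact force before letting go, so the handle probably dropped a few millimetres.
- **Final side view:** the network did not find the dipper there because the gripper hides part of it.

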